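Click the knob onto the key cabinet's latch and latch the door

ROBOT

A 6-joint arm with a two-finger parallel gripper is mounted at the origin on the work surface. World frame = base frame: x ahead of the robot, y to its left, z up, the work surface at z = 0. Lengths are in m, angles in rad, forces in N, time in s.
With the tool pointing down it reaches from about 0.3 to 0.875 m from the base axis. Payload 6.4 kg.
Tool frame: the origin (TCP) lies midway between the tips of the shut fingers; the grasp point (between the pads) lies 19 mm behind it; z points along the fingers, y is the direction in which the jaws open and shut (so a half turn about z gives the same grasp; the last joint's range is limited). The gripper opens to 85 mm and grips with 20 to 120 N. Pads are 22 mm wide; open, the fingers measure 114 mm over their backs; the gripper's body (76 mm by 85 mm) begins 54 mm behind the grasp point. The pads swing forward as they close: fully open they stand 13 mm farther back than shut.
Start: joints at [1.041, 0.181, 1.607, -0, 1.354, -0.206], TCP at [0.183, 0.545, 0.231] pointing down, gripper open.
Joint ranges: [-2.99, 2.99], [-0.89, 2.07], [0.3, 2.58], [-1.14, 4.28], [0, 2.63], [-3.12, 3.12]. Speed limits (rad/s): [2.57, 2.57, 3.01, 3.14, 3.14, 3.14].

INTERFACE

Orientations are given as a unit quaternion [w, x, y, z].
In Python, from bench import ctrl gives the robot as it stands. The module is installed in compiled form; this text tells all that it offers.
- The arm moves only by the tool arm_command, never from a script. Its argument "plan" is one flat list of numbers, 4 for each row, row after row: the shift along the tool's x, y, z in mm, then the turn about the tool's z in rad. A call has 1 to 20 rows; each row shifts and turns the commanded pose from where the row before left it, along the tool's axes as they then stand; what a row does not reach is not made up. A row lasts 1/10 s, in which the tool goes at most 50 mm and 8.59 degrees, less where a joint would pass 70% of its speed; a pose out of reach is approached as far as the arm can. A call is refused whole if a number of a shift passes 50 or a number of a turn 0.15, either way. A call with a gripper value outside its range is refused whole. "grip" is the opening, from 0 (shut) to 1 (fully open), set as the call begins (left out, the last holds). The fingers move at their own pace and stop on an object; the grip force is fixed at half the most. Time passes only in rows, so rows that do not move let the fingers close. It gives the time, the measured TCP pose, the force and the opening at its end, in the units of the state.
- ctrl.get_obs(): the state, without advancing time (a new reading comes with each control period).
- ctrl.camera(name): name is "scene" or "top"; returns a dict with "color" (420x560x3 uint8, red, green, blue), "camera_matrix" (3x3 intrinsics, pixels), "eye" and "attitude" of the camera in the world. Camera axes: x right, y up, looking along -z (the intrinsics and any distortion apply to the point x, -y, -z); pixel columns grow to the right and rows downward; lengths in m; the calibration is good to about 2 mm. A picture is of the moment at which its call begins. There is no depth.
- ctrl.hand_in(): hands the job in, once; it reports no verdict.
The state is a dict: "time_s": time; "q": joint angles; "dq": joint speeds; "joint_efforts": joint torques, N m; "eef_pos": TCP position; "eef_rot": TCP orientation; "wrist_force": force on the tool from outside, world axes, zero at the start; "torque": the same for the moment, N m; "opening": opening from 0.0 (shut) to 1.0 (fully open).
Only numpy, scipy, OpenCV 4.12 (cv2) and the standard library are available. Lean on these libraries where they do the work, as an engineer would, in place of code of your own. Each camera call takes 0.05 s, during which the arm holds its last target. There are 200 camera calls.

TASK

The knob has come off the latch of the key cabinet that lies on its back on the shoe rack. Pick the knob up, push its square socket down onto the latch's sprung square drive until the spring ball clicks and the knob sits fully home, pressing gently because the latch breaks if it is forced, and then turn it clockwise until the red tongue reaches its stop. Let go of the knob with it still fully home, and leave the jar, the ramekin and the hook as they stand.

Things in the scene. Friction and masses are not known exactly. Their poses are not given: they have to be found in the camera images.
- knob: Loose latch knob, 58 mm tall, 60 to 120 g: a black square skirt 32 x 32 mm, 28 mm tall, under an orange grip bar. In the underside a square blind hole 17.8 mm wide, 24 mm deep, mouth flared over the lowest 4.5 mm to 23 mm wide, a dimple in each of its four walls. Hole sides are parallel to x and y: it fits in any of four quarter turns. Origin: centre of the underside, z up.
- bar (a point): Centre of the knob's orange grip bar: 44 mm long (along its x), 14 mm thick (along its y), 30 mm tall, from 28 to 58 mm above the knob's underside. This point is 43 mm above the underside. Axes as the knob's.
- seat (a point): Centre of the top of the latch spindle's round dark flange (38 mm across, 4 mm thick), 95 mm above the rack top when unpressed; sinks and turns with the spindle. The drive stands up from it, sides parallel to x and y; x points along the red tongue (tip 45 mm out, at flange level). Fully home, the knob's underside rests on this flange, the ball in a dimple.
- drive_top (a point): Centre of the top of the steel square drive: 16 mm wide, 21 mm above the flange, last 2 mm stepped in to 12 mm. Axes as seat's. A brass spring ball stands 3 mm out of its -x face, centred 12.5 mm above the flange. Passing it takes about 8 to 14 N; over the last 5 mm of the knob's travel down the drive it snaps into a dimple, pulls the knob home, and the push needed falls by a third or more.
- latch_foot (a point): Where the spindle's axis meets the door, 27 mm below the unpressed flange. A knob pressed on while held off this axis binds on the drive and sinks the spindle further, so let it yield sideways.
- spindle (a joint): Turn of the latch spindle, rad; it grows clockwise seen from above, from 0 to its stop at 1.3 (latched, the tongue over the brass keeper at the cabinet's edge). Starts between 0 and 0.3; friction (about 0.04 N m) keeps it where it is left. The knob has about 0.1 rad of play on the drive.
- cabinet: White steel key cabinet with a blue door, lying on its back, fixed, 220 (x) x 260 (y) x 68 mm tall. Origin: centre of its underside; z up. The spindle's axis stands 85 mm along +y from the origin.
- jar: Frosted spice jar with a metal lid, 46 mm across, 85 mm tall, loose. Origin: centre of its underside.
- ramekin: White ceramic ramekin, 72 mm across, 42 mm tall, loose. Origin: centre of its underside.
- hook: Small chrome hook on a 45 x 18 mm base plate, about 36 mm tall, loose. Origin: centre of its underside.
- crate: Lower of two fixed teal ventilated crates, stacked, 280 (x) x 200 (y) mm, together 180 mm tall. Origin: centre of the underside of the stack.
- plunger (a joint): How far the whole sprung spindle is pressed down, m, 0 when unpressed: it yields from about 1.5 N, 0.7 N per mm, and comes back up when let go. The ball's drag sinks it 7 to 16 mm before the socket slides fully on, so lowering the knob to where the flange was first seen does not seat it. Pressed down 19 mm (about 15 N) the latch breaks.
Mind the look-alikes: they are no part of the job. Several things have the shape of the knob; the one meant has the colours described above.

How it is judged:
By the outcome, as a careful person would: the job done as asked, in the order asked, and still so for the second after the job is handed in, with the robot touching nothing.
It also fails if it takes over 70 s, if anything falls off the work surface, if the arm or the gripper's body presses on something with over 40 N, if the wrist force passes 120 N, or if a joint passes its speed limit or range.

## Working session

There is one attempt and no reset: what is moved stays moved. The work goes in short steps, Python scripts to look and compute and a tool call to move; the robot and the scene stay as the last step left them, time stands still between calls to the robot, and variables do not carry over. Pictures are saved under pics/ and viewed, about 8 in all and at most 12, crops included, and the job is handed in when it is done.

Besides the shell and the picture viewer there is one more tool, called after "Call:" as name(argument=value, ...) on one line, values as JSON. arm_command: Moves the arm, as the interface text tells. Its arguments: {"type":"object","properties":{"plan":{"type":"array","items":{"type":"number"}},"grip":{"type":"number"}},"required":["plan"]}

```bash
mkdir -p pics; cat > h.py <<'E'
import numpy as np, cv2
from bench import ctrl
from scipy.spatial.transform import Rotation as R
def att(c):
    a=np.array(c["attitude"],float)
    return a if a.shape==(3,3) else R.from_quat(a[[1,2,3,0]]).as_matrix()
def px(c,p):
    v=att(c).T@(np.array(p,float)-c["eye"]); v=np.array([v[0],-v[1],-v[2]]); u=np.array(c["camera_matrix"])@v; return u[:2]/u[2]
def ray(c,u,z):
    d=np.linalg.inv(c["camera_matrix"])@np.array([u[0],u[1],1.]); d=att(c)@np.array([d[0],-d[1],-d[2]])
    e=np.array(c["eye"]); return e+d*(z-e[2])/d[2]
def shot(n,f,crop=None,s=1):
    c=ctrl.camera(n); im=c["color"][:,:,::-1]
    if crop: x0,y0,x1,y1=crop; im=im[y0:y1,x0:x1]
    cv2.imwrite("pics/"+f,cv2.resize(im,None,fx=s,fy=s,interpolation=cv2.INTER_CUBIC)); return c
E
python3 - <<'E'
from h import *
a=shot("scene","s0.png",s=1.42); b=shot("top","t0.png",s=1.42)
for c in(a,b): print({k:v for k,v in c.items() if k!="color"})
print(ctrl.get_obs())
E
```

```text
{'camera_matrix': array([[413.70969335,   0.        , 280.26085252],
       [  0.        , 413.70969335, 204.76116173],
       [  0.        ,   0.        ,   1.        ]]), 'eye': array([1.10211035, 0.27814064, 0.99574243]), 'attitude': array([0.5053846 , 0.16355421, 0.27749415, 0.80052072])}
{'camera_matrix': array([[450.21470005,   0.        , 278.61150195],
       [  0.        , 450.21470005, 206.26430528],
       [  0.        ,   0.        ,   1.        ]]), 'eye': array([ 0.25563474, -0.06483716,  1.48975308]), 'attitude': array([ 0.70685729,  0.06521815, -0.06265779, -0.70155068])}
{'time_s': 0.1, 'q': array([ 1.04071823e+00,  1.81478634e-01,  1.60789714e+00,  2.70596006e-05,
        1.35376516e+00, -2.06272570e-01]), 'dq': array([-0.00023358, -0.00161959, -0.00350532,  0.000691  ,  0.00137044,
       -0.00043167]), 'joint_efforts': array([ 1.60246327e-04, -4.45878625e+01, -3.52236986e+01, -4.38589550e-04,
        4.00148609e-03,  3.51964900e-05]), 'eef_pos': array([0.18266433, 0.54470906, 0.2304728 ]), 'eef_rot': array([-2.90947816e-04,  1.61199212e-01,  9.86921585e-01, -7.17505402e-04]), 'wrist_force': array([1.08894294, 0.03165315, 0.93573192]), 'torque': array([ 0.01827582,  0.02380006, -0.04663226]), 'opening': 1.002451844260242}
```

View pics/s0.png

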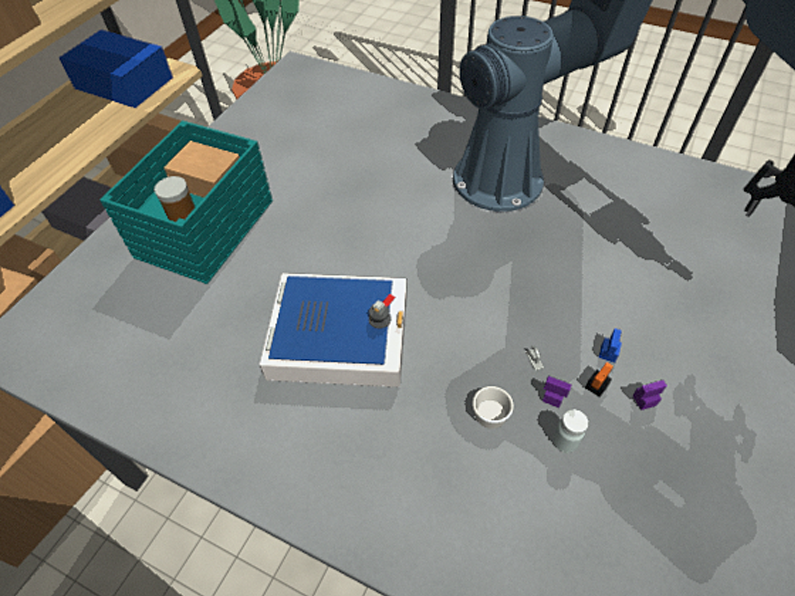

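View pics/t0.png

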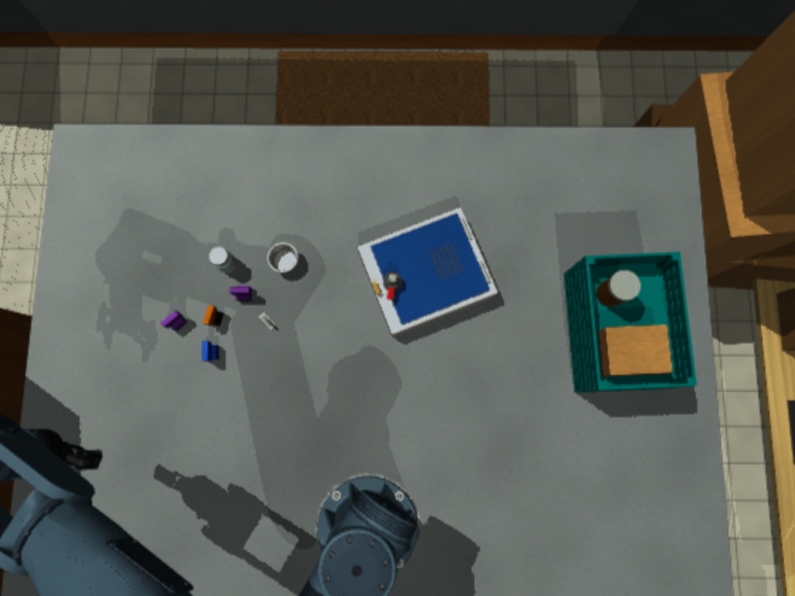

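Two views. Knob look-alikes, as scene / top pixels in the 1.42x pictures:
- orange on black: (600,378) / (211,315)
- blue: (612,345) / (209,351)
- purple: (557,390) / (240,293)
- purple: (650,395) / (174,321)

I choose the orange bar on the black skirt. The latch is at (379,314) / (392,281), with its red tongue pointing toward the robot. Next is one close crop of both views to check.

```bash
python3 - <<'E'
from h import *
a=ctrl.camera("scene"); b=ctrl.camera("top")
def cr(c,cx,cy,w=33): return cv2.resize(c["color"][cy-w:cy+w,cx-w:cx+w,::-1],(396,300) if 0 else (300,300),interpolation=cv2.INTER_CUBIC)
m=np.vstack([np.hstack([cr(a,423,266),cr(a,267,221)]),np.hstack([cr(b,149,222),cr(b,276,198)])])
cv2.imwrite("pics/m.png",m)
def seg(c,n,lo,hi,roi):
    x0,y0,x1,y1=roi
    h=cv2.cvtColor(c["color"],cv2.COLOR_RGB2HSV)[y0:y1,x0:x1]
    k=cv2.inRange(h,lo,hi); P=np.argwhere(k)[:,::-1].astype(np.float32)+[x0,y0]
    r=cv2.minAreaRect(P.astype(np.float32)); print(n,len(P),P.mean(0),r); return P.mean(0)
u=seg(a,"orS",(6,150,90),(20,255,255),(400,240,450,290)); v=seg(b,"orT",(6,150,60),(20,255,255),(130,205,168,240))
print("knob at z.043/.058",[ray(a,u,.043),ray(b,v,.043),ray(b,v,.058)])
u=seg(a,"redS",(0,150,90),(5,255,255),(250,190,300,240)); v=seg(b,"redT",(0,150,90),(5,255,255),(255,180,300,225))
print("tongue z.095",ray(a,u,.095),ray(b,v,.095))
# cabinet top: blue door
for c,n,roi in((a,"S",(170,180,300,280)),(b,"T",(240,140,360,245))):
    x0,y0,x1,y1=roi; h=cv2.cvtColor(c["color"],cv2.COLOR_RGB2HSV)
    k=cv2.inRange(h,(105,150,60),(125,255,255)); k[:y0]=0;k[y1:]=0;k[:,:x0]=0;k[:,x1:]=0
    P=np.argwhere(k)[:,::-1].astype(np.float32)
    W=np.array([ray(c,p,.068)[:2] for p in P],np.float32)
    print("door",n,cv2.minAreaRect(W*1000))
E
```

```text
orS 114 [423.5877193 264.0877193] ((423.576904296875, 263.8846130371094), (6.37905216217041, 19.137157440185547), 33.6900634765625)
orT 63 [146.53968254 221.3968254 ] ((146.5550537109375, 221.3165283203125), (4.693349361419678, 12.930655479431152), 16.699241638183594)
knob at z.043/.058 [array([0.46764629, 0.3650645 , 0.043     ]), array([0.46739918, 0.370266  , 0.043     ]), array([0.4652036 , 0.36575484, 0.058     ])]
redS 29 [273.24137931 211.06896552] ((273.5, 211.0), (3.535533905029297, 7.77817440032959), 45.0)
redT 31 [274.48387097 205.67741935] ((274.30767822265625, 205.96153259277344), (4.118439197540283, 7.648529529571533), 11.309932708740234)
tongue z.095 [ 0.51321412 -0.0467927   0.095     ] [ 0.51277531 -0.045744    0.095     ]
door S ((579.6046752929688, -135.10914611816406), (193.07005310058594, 212.04507446289062), 21.923160552978516)
door T ((575.4661254882812, -135.2257080078125), (191.60293579101562, 211.1898193359375), 21.98331069946289)
```

View pics/m.png

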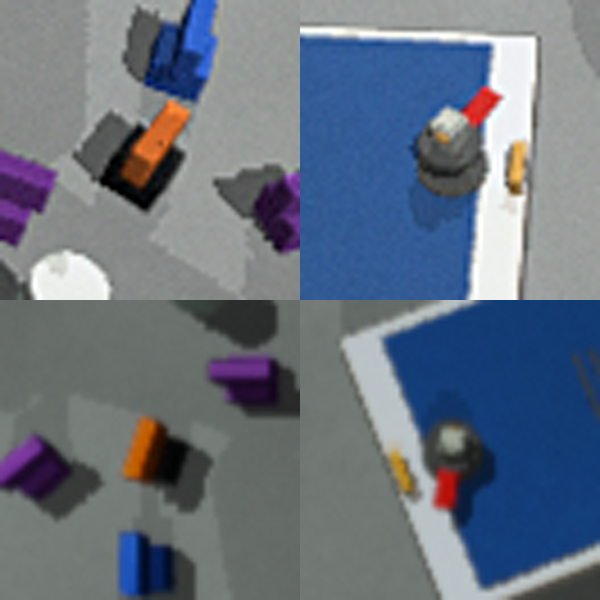

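The crop confirms it: an orange bar on a black skirt, standing upright, at (150,150) in the upper-left tile. The blue and purple ones are different objects. The spindle shows its steel drive, the ball and the red tongue. Next I fit the poses by silhouette.

```bash
cat >> h.py <<'E'
from scipy.optimize import minimize
def box(x,y,yaw,lx,ly,z0,z1):
    c,s=np.cos(yaw),np.sin(yaw)
    return [(x+c*a*lx/2-s*b*ly/2,y+s*a*lx/2+c*b*ly/2,z) for a in(-1,1) for b in(-1,1) for z in(z0,z1)]
def sil(c,pts,sub=8):
    P=np.array([px(c,p) for p in pts],np.float32); h=cv2.convexHull(P)
    k=np.zeros(c["color"].shape[:2],np.float32); x0,y0=np.floor(P.min(0)-3).astype(int); x1,y1=np.ceil(P.max(0)+4).astype(int)
    m=np.zeros(((y1-y0)*sub,(x1-x0)*sub),np.uint8); cv2.fillConvexPoly(m,np.round((h-[x0-.0,y0-.0]+.5)*sub-.5).astype(np.int32),255)
    k[y0:y1,x0:x1]=cv2.resize(m,(x1-x0,y1-y0),interpolation=cv2.INTER_AREA)/255.; return k
def mask(c,lo,hi,roi):
    x0,y0,x1,y1=roi; k=cv2.inRange(cv2.cvtColor(c["color"],cv2.COLOR_RGB2HSV),lo,hi).astype(np.float32)/255
    m=np.zeros_like(k); m[y0:y1,x0:x1]=k[y0:y1,x0:x1]; return m
def fit(cs,ms,model,x0,step):
    f=lambda p:sum(np.abs(sil(c,model(p))-m).sum()/m.sum() for c,m in zip(cs,ms))
    S=np.vstack([x0]+[np.array(x0)+np.eye(len(x0))[i]*step[i] for i in range(len(x0))])
    r=minimize(f,x0,method="Nelder-Mead",options=dict(initial_simplex=S,xatol=1e-4,fatol=1e-4,maxiter=400)); return r.x,r.fun
E
python3 - <<'E'
from h import *
a=ctrl.camera("scene"); b=ctrl.camera("top")
ma=mask(a,(4,130,40),(22,255,255),(400,240,450,290)); mb=mask(b,(4,130,40),(22,255,255),(130,205,168,240))
M=lambda p:box(p[0],p[1],p[2],.044,.014,.028,.058)
for n,cs,ms in(("S",[a],[ma]),("T",[b],[mb]),("ST",[a,b],[ma,mb])):
  print("knob",n,*[fit(cs,ms,M,(.467,.366,y),(.006,.006,.2)) for y in(-.3,.1)])
# cabinet outline: not-grey region; door hull fit with free size
ra=mask(a,(105,150,60),(125,255,255),(170,180,300,280)); rb=mask(b,(105,150,60),(125,255,255),(240,140,360,245))
red=[mask(a,(0,140,80),(5,255,255),(250,190,300,240)),mask(b,(0,140,80),(5,255,255),(255,180,300,225))]
def fill(m):
    P=np.argwhere(m>0)[:,::-1].astype(np.int32); k=np.zeros(m.shape,np.uint8); cv2.fillConvexPoly(k,cv2.convexHull(P),1); return k.astype(np.float32)
D=lambda p:box(p[0],p[1],p[2],p[3],p[4],.0675,.068)
for n,cs,ms in(("S",[a],[fill(ra)]),("T",[b],[fill(rb)])):
  print("door",n,fit(cs,ms,D,(.577,-.135,.384,.193,.212),(.006,.006,.1,.01,.01)))
for n,c,t,fl in(("S",a,(267,214.8),(234+151*.22,188+170*.22)),("T",b,(276.4,195.8),None)):
  print(n,"drive",ray(c,t,.116))
for yaw in(.384,.384+np.pi/2): # predicted axis
  print(yaw,np.array([.577,-.135])+.085*np.array([-np.sin(yaw),np.cos(yaw)]))
E
```

```text
knob S (array([ 0.46886504,  0.36489419, -0.27238772]), np.float64(0.12849079072475433)) (array([ 0.46893854,  0.36479695, -0.27166627]), np.float64(0.12908495962619781))
knob T (array([ 0.46683173,  0.36711353, -0.22424197]), np.float64(0.23478057980537415)) (array([ 0.46652124,  0.36795135, -0.17922438]), np.float64(0.2286648005247116))
knob ST (array([ 0.46694833,  0.3658174 , -0.28182523]), np.float64(0.4520244598388672)) (array([ 0.46732391,  0.36568928, -0.2520664 ]), np.float64(0.45519906282424927))
door S (array([ 0.57925355, -0.13552885,  0.37689579,  0.19506564,  0.21403725]), np.float64(0.016268666833639145))
door T (array([ 0.57552768, -0.13524687,  0.38295612,  0.19403198,  0.21360619]), np.float64(0.016157425940036774))
S drive [ 0.54489641 -0.04867437  0.116     ]
T drive [ 0.54023672 -0.05170519  0.116     ]
0.384 [ 0.54515627 -0.05619025]
1.9547963267948965 [ 0.49819025 -0.16684373]
```

```bash
cat >> h.py <<'E'
def goto(x,y,z,yaw):
    "tool-frame shift mm, and turn bringing tool-y to angle yaw (mod pi)"
    o=ctrl.get_obs(); q=o["eef_rot"]; T=R.from_quat(np.array(q)[[1,2,3,0]]).as_matrix()
    d=T.T@(np.array([x,y,z])-o["eef_pos"])*1000
    cur=np.arctan2(T[1,1],T[0,1]); t=-((yaw-cur+np.pi/2)%np.pi-np.pi/2)
    print("t",round(o["time_s"],2),"pos",np.round(o["eef_pos"],4),"toolx",np.round(T[:2,0],3),"tilt",np.round(T[:2,2],4),"F",np.round(o["wrist_force"],2),"op",round(o["opening"],3),"q6",round(o["q"][5],2),"| shift",np.round(d,1),"turn",round(t,3))
E
python3 -c "
from h import *
import numpy as np
goto(.468,.3655,.13,-.27+np.pi/2)"
```

```text
t 0.3 pos [0.1828 0.545  0.231 ] toolx [-0.948  0.318] tilt [-0.0003 -0.0005] F [-0.06  0.02 -0.04] op 1.001 q6 -0.21 | shift [-327.5  -79.4  101. ] turn -0.054
```

Call:
arm_command(plan=[-20,-5,0,0,-30,-7,0,0,-38,-9,0,0,-38,-9,0,0,-38,-9,0,0,-38,-9,0,0,-38,-9,0,0,-38,-9,0,0,-30,-7,0,0,-20,-6,0,0,0,0,30,0,0,0,40,0,0,0,31,-0.054,0,0,0,0,0,0,0,0], grip=0.5)

```text
time_s: 1.8
eef_pos: [0.4687, 0.3659, 0.1305]
eef_rot: [-0.0, 0.135, 0.991, -0.0]
wrist_force: [0.4, 0.7, 1.7]
opening: 0.5
```

```bash
python3 - <<'E'
from h import *
goto(.468,.3655,.034,-.27+np.pi/2)
a=ctrl.camera("scene"); b=ctrl.camera("top")
def cr(c,cx,cy,w=40): return cv2.resize(c["color"][cy-w:cy+w,cx-w:cx+w,::-1],(390,390),interpolation=cv2.INTER_CUBIC)
cv2.imwrite("pics/g1.png",np.hstack([cr(a,428,245),cr(b,149,222)]))
o=ctrl.get_obs(); print(px(a,o["eef_pos"]),px(b,o["eef_pos"]))
E
```

```text
t 1.8 pos [0.4687 0.3659 0.1305] toolx [-0.963  0.268] tilt [-0.0007 -0.0004] F [0.38 0.73 1.72] op 0.5 q6 -0.84 | shift [ 0.6 -0.5 96.5] turn -0.001
[433.47257587 246.8017762 ] [139.21093189 216.203328  ]
```

View pics/g1.png

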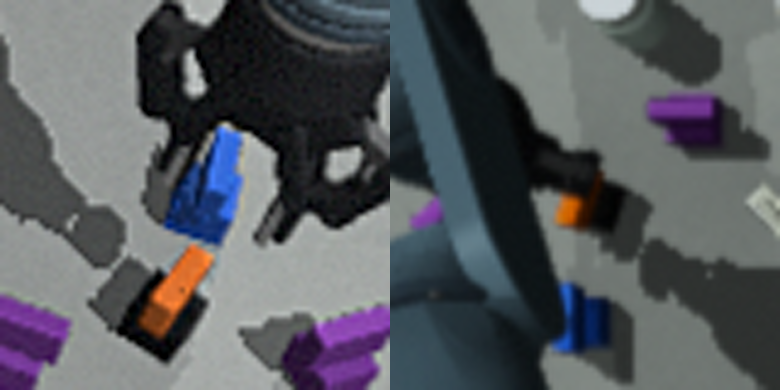

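Scene tile: the fingers are at (165,215) and (265,235), with the jaws aligned across the orange bar at (178,285). The computed TCP pixel fits the midpoint between them. Going down to grip.

Call:
arm_command(plan=[0.6,-0.5,25,0,0,0,30,0,0,0,25,0,0,0,12,0,0,0,5,0,0,0,0,0,0,0,0,0])

```text
time_s: 2.6
eef_pos: [0.4692, 0.3662, 0.0349]
eef_rot: [0.001, 0.135, 0.991, 0.001]
wrist_force: [0.1, 0.2, 0.4]
opening: 0.502
```

Call:
arm_command(plan=[0,0,0,0,0,0,0,0,0,0,0,0,0,0,0,0,0,0,0,0,0,0,0,0,0,0,0,0,0,0,0,0], grip=0)

```text
time_s: 3.4
eef_pos: [0.4687, 0.3659, 0.0343]
eef_rot: [0.001, 0.134, 0.991, 0.0]
wrist_force: [-1.3, -0.5, 7.2]
opening: 0.151
```

```bash
python3 -c "
from h import *
goto(.5425,-.051,.22,0)"
```

```text
t 3.4 pos [0.4687 0.3659 0.0343] toolx [-0.964  0.267] tilt [0.0014 0.0006] F [-1.32 -0.5   7.19] op 0.151 q6 -0.84 | shift [-182.5 -382.  -185.8] turn 1.301
```

Call:
arm_command(plan=[0,0,-10,0,0,0,-25,0,0,0,-40,0,0,0,-45,0,0,0,-40,0,0,0,-26,0,0,0,0,0,0,0,0,0])

```text
time_s: 4.2
eef_pos: [0.468, 0.3656, 0.2197]
eef_rot: [0.0, 0.134, 0.991, 0.0]
wrist_force: [-0.7, -0.6, -1.6]
opening: 0.148
```

```bash
python3 -c "
from h import *
# bar x -> -11deg => tool y 79deg
goto(.5425,-.051,.18,np.radians(79))"
```

```text
t 4.2 pos [0.468  0.3656 0.2197] toolx [-0.964  0.267] tilt [0.0007 0.0004] F [-0.71 -0.61 -1.62] op 0.148 q6 -0.84 | shift [-182.9 -381.6   39.6] turn -0.078
```

Call:
arm_command(plan=[-8,-17,0,0,-14,-29,0,0,-19,-40,0,0,-21,-43,0,0,-21,-43,0,0,-21,-43,0,0,-21,-43,0,0,-21,-43,0,0,-17,-36,0,0,-13,-27,0,0,-6,-14,0,0,-1,-3.6,10,-0.04,0,0,20,-0.04,0,0,0,0,0,0,0,0,0,0,0,0])

```text
time_s: 5.8
eef_pos: [0.5429, -0.0505, 0.1897]
eef_rot: [0.0, 0.095, 0.996, 0.0]
wrist_force: [0.7, -0.2, -0.2]
opening: 0.151
```

```bash
python3 - <<'E'
from h import *
goto(.5425,-.051,.19,np.radians(79))
a=ctrl.camera("scene"); b=ctrl.camera("top")
def cr(c,cx,cy,w=35): return cv2.resize(c["color"][cy-w:cy+w,cx-w:cx+w,::-1],(400,400),interpolation=cv2.INTER_CUBIC)
cv2.imwrite("pics/g2.png",np.hstack([cr(a,267,205),cr(b,276,200)]))
o=ctrl.get_obs(); p=o["eef_pos"]
ma=mask(a,(4,130,40),(22,255,255),(225,160,310,225)); print(ma.sum(),np.argwhere(ma>0).mean(0)[::-1])
E
```

```text
t 5.8 pos [ 0.5429 -0.0505  0.1897] toolx [-0.982  0.189] tilt [ 0.0003 -0.    ] F [ 0.72 -0.19 -0.17] op 0.151 q6 -1.69 | shift [ 0.3 -0.6 -0.3] turn 0.002
98.0 [264.04081633 201.01020408]
```

View pics/g2.png

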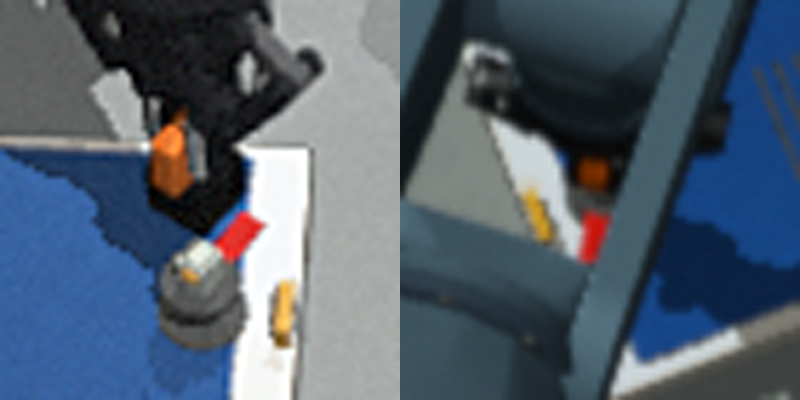

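Both tiles: the held knob is level above the drive. In the scene tile the drive top is at (195,258), the skirt's lowest corner at (212,235) and the red tongue at (240,237). I overlay the model to measure the offset of the knob against the drive in the same picture.

```bash
cat > ov.py <<'E'
from h import *
import sys
c=ctrl.camera("scene"); o=ctrl.get_obs(); p=o["eef_pos"]; T=R.from_quat(np.array(o["eef_rot"])[[1,2,3,0]]).as_matrix()
yaw=np.arctan2(T[1,0],T[0,0]); H=float(sys.argv[5]) if len(sys.argv)>5 else .0343
ax,ay,ty=map(float,sys.argv[1:4]); s=8; x0,y0=225,165
im=cv2.resize(c["color"][y0:y0+72,x0:x0+96,::-1],None,fx=s,fy=s,interpolation=cv2.INTER_CUBIC)
def dr(P,col): 
    q=np.array([(px(c,w)-[x0,y0]+.5)*s-.5 for w in P],int); cv2.polylines(im,[q],True,col,1)
sq=lambda x,y,a,l,w,z:[(x+np.cos(a)*i*l/2-np.sin(a)*j*w/2,y+np.sin(a)*i*l/2+np.cos(a)*j*w/2,z) for i,j in((1,1),(1,-1),(-1,-1),(-1,1))]
ci=lambda x,y,r,z:[(x+r*np.cos(t),y+r*np.sin(t),z) for t in np.linspace(0,6.28,40)]
z=p[2]-H
for h in(0,.028): dr(sq(p[0],p[1],yaw,.032,.032,z+h),(0,255,255))
dr(sq(p[0],p[1],yaw,.044,.014,z+.028),(0,255,0))
dr(sq(ax,ay,ty,.012,.012,.116),(255,0,255)); dr(sq(ax,ay,ty,.016,.016,.114),(255,0,255)); dr(ci(ax,ay,.019,.095),(255,255,0))
dr([(ax+.019*np.cos(ty),ay+.019*np.sin(ty),.095),(ax+.045*np.cos(ty),ay+.045*np.sin(ty),.095)],(0,255,255))
cv2.imwrite("pics/"+sys.argv[4],im)
E
python3 ov.py .5425 -.051 2.95 ov1.png
```

```text
(no output)
```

View pics/ov1.png

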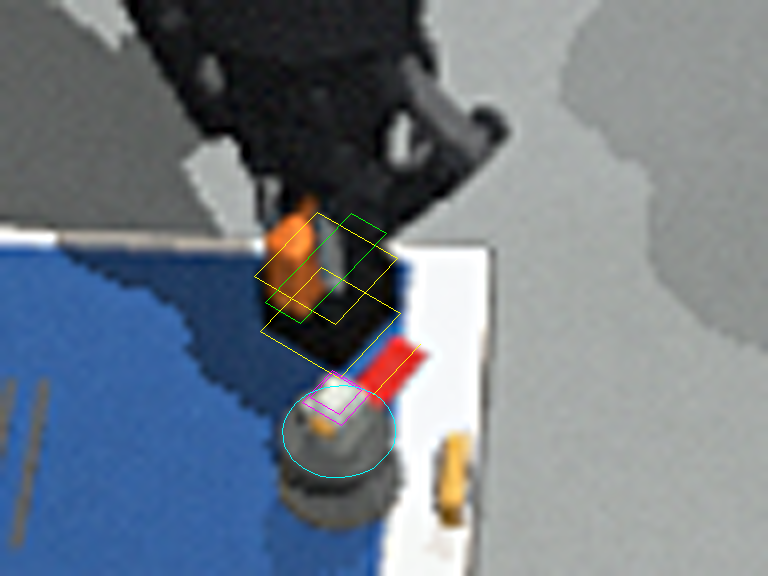

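In the overlay the drive (magenta, 335,398), the flange and the tongue direction fit the picture. The knob's lowest corner appears at about (345,367), against a prediction of (337,378). That puts it roughly 2 mm too far in -x. I correct that, go down to just above the drive and look again.

Call:
arm_command(plan=[-1,0,10,0,-1,0.4,14,0,0,0,8,0,0,0,0,0,0,0,0,0,0,0,0,0])

```text
time_s: 6.55
eef_pos: [0.545, -0.0511, 0.1576]
eef_rot: [0.0, 0.095, 0.995, -0.0]
wrist_force: [-0.2, -0.4, -0.9]
opening: 0.153
```

```bash
python3 ov.py .5425 -.051 2.95 ov2.png; python3 -c "
from h import *
goto(.5445,-.0505,.157,np.radians(79))
c=ctrl.camera('scene'); p=np.array([.5445,-.0505,.123]); print([(px(c,p+d)-px(c,p))*8 for d in np.eye(3)*.001])"
```

```text
t 6.6 pos [ 0.5451 -0.0511  0.1577] toolx [-0.982  0.189] tilt [ 0.0008 -0.0003] F [ 0.07  0.01 -0.58] op 0.154 q6 -1.69 | shift [0.7 0.5 0.7] turn 0.002
[array([-1.38442853,  2.22337086]), array([2.71529126, 1.03864628]), array([-0.13821692, -1.81217657])]
```

View pics/ov2.png

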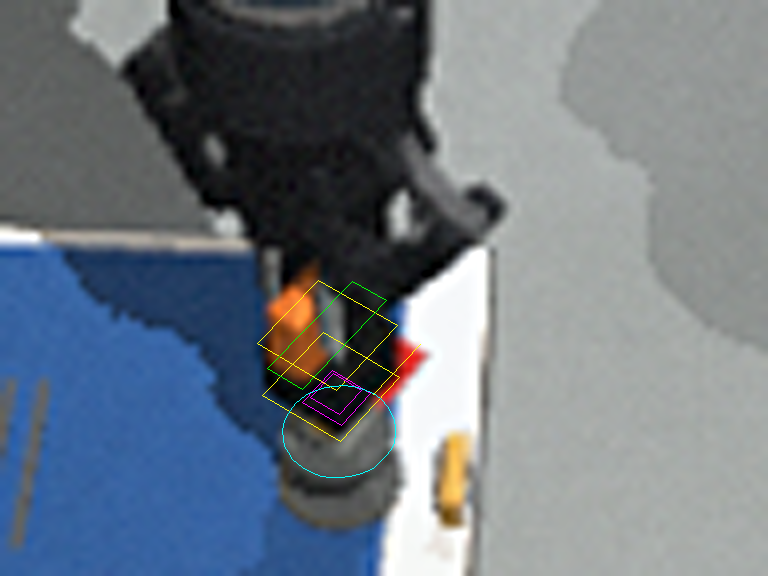

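```bash
python3 - <<'E'
from h import *
c=ctrl.camera("scene"); k=c["color"].astype(int)
print("cols 254-278"); 
for r in range(205,224): print(r,*["%3d"%v for v in k[r,254:279].max(1)])
o=ctrl.get_obs();p=o["eef_pos"]
for x,y,z in((0,0,0),):
  print([np.round(px(c,q),1).tolist() for q in box(p[0],p[1],np.radians(-11),.032,.032,p[2]-.0343,p[2]-.0063)])
E
```

```text
cols 254-278
205  95 100  98  97  68 130 159 220 255 181 127  89 111  96  13  38  25  27  16  37  91 216 255 252 250
206  96  93  99  99  65 130 124 151 193 146 146  91 112  93  15  28  25  24  24  15  88 231 255 255 252
207  96  99  94  76  58 128 125 130 160 148 139  81 120 116  14  29  24  26  23  11 116 246 247 255 255
208  97  97  98  72  59 135 120 130 155 150 148 107 121 127  39  20  26  26  23   6  99 217 233 241 252
209  96  99  98  68  60 138 123 128 150 154 156 140  65  92  19  25  26  24  13  18  85 201 233 222 212
210  97  94 102  91  33 101 128 127 143 154 152  79  17  42  16  26  18  20  17  25  81 209 231 208 255
211  95  96 103  98   0  40  75 120 147 157  80  25  16  26  32  24  15  21  17  20  80 192 212 238 255
212  94  95  98  92  14   4  17  54  78  76   7  21  29  25  20  12  24   3  17  37 136 220 234 255 254
213  92  94 100  96  38  12  12  18  18  17   7  20  19  24  20  14  19  17  42 159 234 207 255 255 251
214  96  95  98  98  83  43  13   0  15   5  11  20  19  18  16  21   7  57 171 233 171 255 255 251 250
215  91  95  93  97 101  91  65  27  11   8  23
[... 317 characters left out ...]
 21   7  55 133 133  94 102  94 186 255 252 250 250
219 164 154 147  86  94  93  97  93  60  81  94  83  73  77 127 130 103  97 100  97 184 255 252 249 252
220 166 171 169 143  83  97 103 108  84  81  59  82 110 115 132 108 102 102 101 114 222 255 253 250 255
221 164 164 166 169 149  82  67  99  89  85  79  85  96 116 107  87 103 106  97  83 145 243 255 252 255
222 163 160 162 170 159  78  53  69  90  89  87  83  88  89  88  93 107 106  78  60 118 230 255 255 255
223 163 162 164 167 167 130  59  57  65  87  93  94  90  88  95  90  96  85  74  92 106 197 255 255 255
[[265.0, 206.1], [264.5, 199.5], [274.6, 211.8], [274.2, 205.3], [257.4, 213.9], [256.8, 207.5], [267.1, 219.8], [266.6, 213.4]]
```

```bash
python3 - <<'E'
from h import *
c=ctrl.camera("scene"); V=c["color"].max(2).astype(float)
o=ctrl.get_obs();p=o["eef_pos"]
m=np.clip((90-V)/70,0,1)[212:223,254:275]
for H in(.0343,.0313,.0283):
  f=lambda v: np.abs(sil(c,box(p[0]+v[0]/1e3,p[1]+v[1]/1e3,v[2],.032,.032,p[2]-H,p[2]-H+.028))[212:223,254:275]-m).sum()
  b=min((minimize(f,(x,y,-.19),method="Nelder-Mead",options=dict(initial_simplex=[(x,y,-.19),(x+2,y,-.19),(x,y+2,-.19),(x,y,-.1)])) for x in(-3,0) for y in(-2,1)),key=lambda r:r.fun)
  print(H,b.x,b.fun)
E
```

```text
0.0343 [-2.17000761 -1.82965124 -0.1767855 ] 13.13137256577611
0.0313 [-0.35926608 -0.75344073 -0.16762444] 13.226050457092267
0.0283 [ 1.57189489  0.37038656 -0.16537432] 13.226050457092267
```

The fitted knob sits at about (0.5429, -0.0529) in the scene frame, against the drive at (0.5430, -0.0505). I nudge about +1.5 mm in y and go down to first contact.

Call:
arm_command(plan=[-0.2,1.6,4,0,0,0,3,0,0,0,3,0,0,0,2,0,0,0,0,0,0,0,0,0])

```text
time_s: 7.35
eef_pos: [0.5452, -0.0495, 0.1452]
eef_rot: [-0.0, 0.095, 0.995, -0.0]
wrist_force: [-1.1, -0.6, -0.6]
opening: 0.151
```

```bash
python3 -c "
from h import *
goto(.545,-.05,.1343,np.radians(79)); print(ctrl.get_obs()['torque'])"
```

```text
t 7.35 pos [ 0.5452 -0.0495  0.1452] toolx [-0.982  0.189] tilt [-0.0002 -0.    ] F [-1.13 -0.58 -0.62] op 0.151 q6 -1.69 | shift [ 0.1 -0.5 10.9] turn 0.002
[-0.02070006 -0.00602233  0.02181825]
```

Call:
arm_command(plan=[0,0,1,0,0,0,1,0,0,0,1,0,0,0,0,0,0,0,0,0])

```text
time_s: 7.85
eef_pos: [0.5455, -0.0498, 0.1426]
eef_rot: [0.0, 0.095, 0.995, -0.0]
wrist_force: [0.1, -2.7, 1.4]
opening: 0.154
```

```bash
python3 -c "
from h import *
goto(.545,-.05,.1343,np.radians(79)); print(ctrl.get_obs()['torque'])"
```

```text
t 7.85 pos [ 0.5455 -0.0498  0.1426] toolx [-0.982  0.189] tilt [ 0.0006 -0.0006] F [ 0.11 -2.72  1.36] op 0.154 q6 -1.69 | shift [ 0.5 -0.3  8.3] turn 0.002
[-0.63058406  0.07320234  0.05437483]
```

Call:
arm_command(plan=[0,-0.6,0,0,0,-0.6,0,0,0,0,0,0,0,0,0,0])

```text
time_s: 8.25
eef_pos: [0.5448, -0.0505, 0.142]
eef_rot: [-0.0, 0.095, 0.995, 0.0]
wrist_force: [-0.1, -1.4, -0.9]
opening: 0.152
```

Call:
arm_command(plan=[0,0,1,0,0,0,1,0,0,0,0,0,0,0,0,0])

```text
time_s: 8.65
eef_pos: [0.5451, -0.0506, 0.1404]
eef_rot: [0.0, 0.095, 0.996, 0.0]
wrist_force: [-0.2, -0.5, 1.6]
opening: 0.149
```

Call:
arm_command(plan=[0,0,1,0,0,0,1,0,0,0,1,0,0,0,0,0,0,0,0,0])

```text
time_s: 9.15
eef_pos: [0.5452, -0.0506, 0.1375]
eef_rot: [0.0, 0.095, 0.996, -0.0]
wrist_force: [0.2, -0.6, 3.3]
opening: 0.148
```

Call:
arm_command(plan=[0,0,1,0,0,0,1,0,0,0,0,0,0,0,0,0])

```text
time_s: 9.55
eef_pos: [0.5452, -0.0507, 0.1355]
eef_rot: [0.0, 0.095, 0.996, -0.0]
wrist_force: [1.4, -1.1, 4.4]
opening: 0.154
```

Call:
arm_command(plan=[-0.5,-0.4,1,0,0,0,1,0,0,0,0,0,0,0,0,0])

```text
time_s: 9.95
eef_pos: [0.5454, -0.0509, 0.1333]
eef_rot: [-0.0, 0.095, 0.996, 0.0]
wrist_force: [-1.6, 1.2, 5.0]
opening: 0.148
```

Call:
arm_command(plan=[0,0,1,0,0,0,1,0,0,0,0,0,0,0,0,0])

```text
time_s: 10.35
eef_pos: [0.5454, -0.0509, 0.1314]
eef_rot: [-0.0, 0.095, 0.996, 0.0]
wrist_force: [-1.3, 0.7, 6.6]
opening: 0.151
```

Call:
arm_command(plan=[0.2,0.2,1,0,0,0,1,0,0,0,0,0,0,0,0,0])

```text
time_s: 10.75
eef_pos: [0.5455, -0.0509, 0.1297]
eef_rot: [0.0, 0.095, 0.996, -0.0]
wrist_force: [-1.2, -0.0, 7.0]
opening: 0.15
```

Call:
arm_command(plan=[0,0,1,0,0,0,1,0,0,0,0,0,0,0,0,0])

```text
time_s: 11.15
eef_pos: [0.5455, -0.0509, 0.1278]
eef_rot: [0.0, 0.095, 0.996, -0.0]
wrist_force: [-1.1, 0.5, 7.3]
opening: 0.151
```

Call:
arm_command(plan=[0.2,0,1,0,0,0,1,0,0,0,0,0,0,0,0,0])

```text
time_s: 11.55
eef_pos: [0.5451, -0.0509, 0.1252]
eef_rot: [0.0, 0.095, 0.995, 0.0]
wrist_force: [1.0, -0.0, 4.0]
opening: 0.151
```

Call:
arm_command(plan=[0,0,1,0,0,0,1,0,0,0,0,0,0,0,0,0])

```text
time_s: 11.95
eef_pos: [0.5452, -0.0509, 0.1234]
eef_rot: [0.0, 0.095, 0.996, 0.0]
wrist_force: [-0.9, -0.5, 4.1]
opening: 0.148
```

The push fell from 7.3 to 4 N, which is the click. I press a little more to confirm the knob follows the spring slope, which would mean it is fully home.

Call:
arm_command(plan=[0,0,1,0,0,0,1,0,0,0,0,0,0,0,0,0])

```text
time_s: 12.35
eef_pos: [0.5452, -0.0509, 0.1215]
eef_rot: [0.0, 0.095, 0.996, -0.0]
wrist_force: [-0.5, 1.0, 6.6]
opening: 0.15
```

Call:
arm_command(plan=[0,0,1,0,0,0,1,0,0,0,0,0,0,0,0,0])

```text
time_s: 12.75
eef_pos: [0.5452, -0.0509, 0.1197]
eef_rot: [0.0, 0.095, 0.996, -0.0]
wrist_force: [-1.1, 0.0, 7.4]
opening: 0.149
```

The force matches the spring law for a fully home knob: plunger 9.6 mm predicts 8.2 N. I ease up, then turn clockwise.

Call:
arm_command(plan=[0,0,-2,0,0,0,-2,0,0,0,-1,0,0,0,0,0.05,0,0,0,0.1,0,0,0,0.1,0,0,0,0.1,0,0,0,0.1,0,0,0,0.1,0,0,0,0.1,0,0,0,0.05,0,0,0,0,0,0,0,0])

```text
time_s: 14.05
eef_pos: [0.5443, -0.0521, 0.124]
eef_rot: [-0.0, 0.43, 0.903, -0.001]
wrist_force: [-2.2, -4.3, 3.8]
opening: 0.151
```

```bash
python3 -c "
from h import *
goto(.545,-.0509,.1247,np.radians(79)); print(ctrl.get_obs()['torque'])"
```

```text
t 14.05 pos [ 0.5443 -0.0521  0.124 ] toolx [-0.63   0.777] tilt [-0.0018 -0.0021] F [-2.22 -4.34  3.79] op 0.151 q6 -0.99 | shift [ 0.6  1.3 -0.7] turn -0.698
[-0.9519552   0.39718985  0.02103171]
```

Call:
arm_command(plan=[-0.3,-0.6,0,0,-0.3,-0.6,0,0,0,0,0,0,0,0,0,0.1,0,0,0,0.05,0,0,0,0,0,0,0,0])

```text
time_s: 14.75
eef_pos: [0.5441, -0.0524, 0.1242]
eef_rot: [-0.0, 0.496, 0.868, -0.0]
wrist_force: [-2.5, -4.9, 5.2]
opening: 0.152
```

```bash
python3 -c "
from h import *
goto(.545,-.0509,.1247,np.radians(79)); print(ctrl.get_obs()['torque'])"
```

```text
t 14.75 pos [ 0.5441 -0.0524  0.1242] toolx [-0.508  0.861] tilt [-0.001  -0.0006] F [-2.5  -4.91  5.19] op 0.152 q6 -0.84 | shift [ 0.9  1.5 -0.5] turn -0.846
[-0.77289623  0.51949713  0.06344231]
```

Call:
arm_command(plan=[-0.5,-0.9,0,0,-0.6,-0.8,0,0,0,0,0,0,0,0,0,0])

```text
time_s: 15.15
eef_pos: [0.5439, -0.0531, 0.1243]
eef_rot: [-0.0, 0.497, 0.868, 0.001]
wrist_force: [0.0, 2.5, 4.9]
opening: 0.147
```

```bash
python3 -c "
from h import *
goto(.545,-.0509,.1247,np.radians(79)); print(ctrl.get_obs()['torque'])"
```

```text
t 15.15 pos [ 0.5439 -0.0531  0.1243] toolx [-0.507  0.862] tilt [0.0006 0.0012] F [0.03 2.5  4.89] op 0.147 q6 -0.85 | shift [ 1.3  2.1 -0.4] turn -0.847
[ 0.6527557  -0.08570135  0.1037882 ]
```

The knob centre sits about 2.6 mm along tool x from the TCP, so I add -0.26 mm in y for each 0.1 rad turned.

Call:
arm_command(plan=[0,-0.2,0,0.06,0,-0.2,0,0.06,0,0,0,0,0,0,0,0])

```text
time_s: 15.55
eef_pos: [0.5433, -0.0534, 0.1242]
eef_rot: [-0.0, 0.547, 0.837, 0.0]
wrist_force: [1.0, 4.7, 4.9]
opening: 0.149
```

```bash
python3 - <<'E'
from h import *
goto(.545,-.0509,.1247,np.radians(79)); print(ctrl.get_obs()['torque'])
c=ctrl.camera("scene"); m=mask(c,(0,140,80),(5,255,255),(240,180,310,250)); b=ctrl.camera("top"); mb=mask(b,(0,140,80),(5,255,255),(255,180,300,225))
cv2.imwrite("pics/tn.png",np.hstack([cv2.resize(i["color"][y:y+60,x:x+60,::-1],(400,400),interpolation=cv2.INTER_CUBIC) for i,x,y in((c,240,190),(b,246,168))]))
for i,k in((c,m),(b,mb)):
  if k.sum(): u=np.argwhere(k>0).mean(0)[::-1]; w=ray(i,u,.090); print(k.sum(),u,w,np.arctan2(w[1]+.0504,w[0]-.5426))
E
```

```text
t 15.55 pos [ 0.5433 -0.0534  0.1242] toolx [-0.401  0.916] tilt [-0.0001  0.0011] F [0.96 4.7  4.93] op 0.149 q6 -0.73 | shift [ 1.6  2.6 -0.5] turn -0.966
[ 0.93865229 -0.11220257  0.01418658]
44.0 [277.54545455 219.27272727] [ 0.52969312 -0.02584675  0.09      ] 2.0547674372425213
35.0 [267.8        201.54285714] [ 0.52685828 -0.02438112  0.09      ] 2.1148925348375593
```

View pics/tn.png

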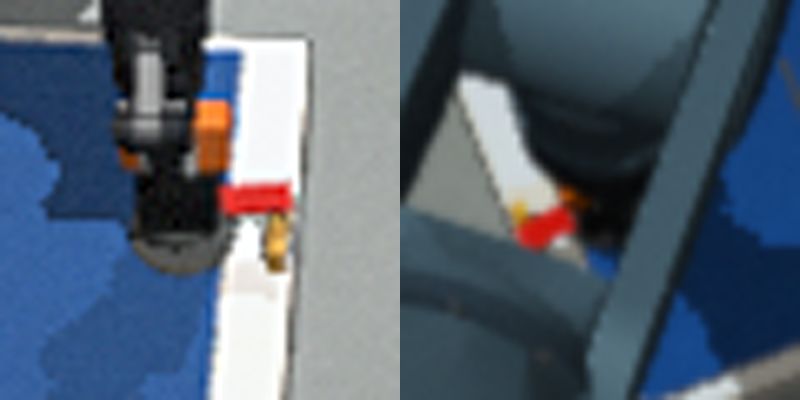

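Scene tile: the red tongue at (255,198) is just short of the brass keeper at (278,243), with perhaps 0.1 to 0.2 rad to go. I relieve the side force and go on.

Call:
arm_command(plan=[0.4,0.2,0,0,0.5,0.1,0,0,0,-0.2,0,0.06,0,0,0,0,0,0,0,0])

```text
time_s: 16.15
eef_pos: [0.5431, -0.0533, 0.1243]
eef_rot: [0.0, 0.572, 0.82, 0.0]
wrist_force: [0.1, 3.1, 3.8]
opening: 0.147
```

```bash
cat > st.py <<'E'
from h import *
goto(.545,-.0509,.1247,np.radians(79)); print(ctrl.get_obs()['torque'])
c=ctrl.camera("scene");b=ctrl.camera("top")
for i,r in((c,(240,180,310,250)),(b,(255,180,300,225))):
  k=mask(i,(0,140,80),(5,255,255),r)
  if k.sum(): u=np.argwhere(k>0).mean(0)[::-1]; w=ray(i,u,.090); print(k.sum(),u,np.arctan2(w[1]+.0504,w[0]-.5426))
E
python3 st.py
```

```text
t 16.15 pos [ 0.5431 -0.0533  0.1243] toolx [-0.345  0.938] tilt [ 0.0002 -0.0001] F [0.15 3.14 3.76] op 0.147 q6 -0.67 | shift [ 1.6  2.6 -0.4] turn -1.026
[ 0.59630807 -0.08790418  0.01578321]
39.0 [278.15384615 220.12820513] 1.9561538265742624
34.0 [267.29411765 201.32352941] 2.0694429935275216
```

Call:
arm_command(plan=[0,-0.2,0,0.06,0,0,0,0,0,0,0,0])

```text
time_s: 16.55
eef_pos: [0.5429, -0.0533, 0.1244]
eef_rot: [0.0, 0.596, 0.803, 0.0]
wrist_force: [1.0, 3.8, 4.4]
opening: 0.147
```

```bash
python3 st.py
```

```text
t 16.55 pos [ 0.5429 -0.0533  0.1244] toolx [-0.289  0.957] tilt [ 0.0002 -0.0001] F [1.03 3.8  4.41] op 0.147 q6 -0.61 | shift [ 1.7  2.7 -0.3] turn -1.086
[ 0.65019756 -0.10768832 -0.0373498 ]
39.0 [278.38461538 220.53846154] 1.9125517019775875
35.0 [267.31428571 200.88571429] 2.029816090436763
```

Call:
arm_command(plan=[0.5,0.1,0,0,0.4,-0.2,0,0.06,0,-0.2,0,0.06,0,0,0,0,0,0,0,0])

```text
time_s: 17.15
eef_pos: [0.5427, -0.053, 0.1246]
eef_rot: [0.001, 0.644, 0.765, -0.0]
wrist_force: [0.7, 0.7, 3.9]
opening: 0.153
```

```bash
python3 st.py
```

```text
t 17.15 pos [ 0.5427 -0.053   0.1246] toolx [-0.172  0.985] tilt [ 0.001  -0.0009] F [0.7  0.65 3.88] op 0.153 q6 -0.49 | shift [ 1.7  2.6 -0.1] turn -1.206
[ 0.05068926 -0.3400794  -0.0801678 ]
40.0 [278.425 220.6  ] 1.906255823943205
34.0 [267.17647059 200.47058824] 1.984092756650678
```

Call:
arm_command(plan=[0,-0.2,0,0.06,0,0,0,0,0,0,0,0])

```text
time_s: 17.55
eef_pos: [0.5425, -0.053, 0.1246]
eef_rot: [0.001, 0.666, 0.746, 0.0]
wrist_force: [3.2, -1.6, 4.7]
opening: 0.148
```

```bash
python3 st.py
```

```text
t 17.55 pos [ 0.5425 -0.053   0.1246] toolx [-0.113  0.994] tilt [ 0.001  -0.0009] F [ 3.24 -1.57  4.73] op 0.148 q6 -0.43 | shift [ 1.8  2.7 -0.1] turn -1.266
[-0.25962625 -0.53588988  0.24068551]
45.0 [277.82222222 220.55555556] 1.9055612931977013
34.0 [267.17647059 200.47058824] 1.984092756650678
```

The tongue has stopped moving (1.906 in both readings) and the torque is now rising (-0.08 to +0.24 N m). One more small turn will confirm the stop.

Call:
arm_command(plan=[0,-0.1,0,0.04,0,0,0,0,0,0,0,0])

```text
time_s: 17.95
eef_pos: [0.5423, -0.0528, 0.1245]
eef_rot: [0.0, 0.681, 0.732, 0.0]
wrist_force: [4.0, -0.9, 4.7]
opening: 0.154
```

```bash
python3 st.py
```

```text
t 17.95 pos [ 0.5423 -0.0528  0.1245] toolx [-0.072  0.997] tilt [ 0.0008 -0.0005] F [ 3.99 -0.89  4.66] op 0.154 q6 -0.39 | shift [ 1.7  2.8 -0.2] turn -1.306
[-0.40283696 -0.76890604  0.21632724]
45.0 [278.02222222 220.64444444] 1.897520974840832
34.0 [267.17647059 200.47058824] 1.984092756650678
```

The stop is reached: the torque holds at 0.22 N m, well above the 0.04 friction, and the tongue does not move. I relieve the side force, raise to unload the spring and check Fz.

Call:
arm_command(plan=[0,0.5,-1,0,0,0.4,-1,0,0,0,-1,0,0,0,-1,0,0,0,0,0,0,0,0,0])

```text
time_s: 18.65
eef_pos: [0.5425, -0.0526, 0.1281]
eef_rot: [-0.0, 0.682, 0.732, -0.0]
wrist_force: [0.9, -4.3, 2.0]
opening: 0.148
```

Call:
arm_command(plan=[0,0,0,0,0,0,0,0,0,0,0,0,0,0,0,0,0,0,0,0], grip=0.4)

```text
time_s: 19.15
eef_pos: [0.5426, -0.0522, 0.1281]
eef_rot: [-0.0, 0.682, 0.732, -0.0]
wrist_force: [-0.2, 0.2, 0.0]
opening: 0.396
```

```bash
python3 st.py
```

```text
t 19.15 pos [ 0.5426 -0.0522  0.1281] toolx [-0.071  0.997] tilt [-0.0006  0.0004] F [-0.24  0.17  0.04] op 0.396 q6 -0.38 | shift [1.1 2.4 3.4] turn -1.308
[-0.01092611 -0.00582335  0.03184107]
41.0 [277.63414634 219.48780488] 2.0289695502726324
36.0 [267.05555556 200.27777778] 1.9605128632871873
```

Call:
arm_command(plan=[0,0,-5,0,0,0,-15,0,0,0,-30,0,0,0,-40,0,0,0,-40,0,-30,0,-20,0,-45,0,0,0,-45,0,0,0,-45,0,0,0,-45,0,0,0,-30,0,0,0,0,0,0,0,0,0,0,0])

```text
time_s: 20.55
eef_pos: [0.5597, -0.2922, 0.2791]
eef_rot: [0.0, 0.682, 0.731, 0.0]
wrist_force: [0.2, 1.3, 0.3]
opening: 0.4
```

```bash
python3 - <<'E'
from h import *
a=ctrl.camera("scene"); b=ctrl.camera("top")
cv2.imwrite("pics/f.png",np.hstack([cv2.resize(i["color"][y:y+70,x:x+70,::-1],(400,400),interpolation=cv2.INTER_CUBIC) for i,x,y in((a,235,180),(b,241,163))]))
for i,r,ro in((a,(240,180,310,250),(240,180,300,240)),(b,(255,180,300,225),(262,175,295,212))):
  k=mask(i,(0,140,80),(5,255,255),r); u=np.argwhere(k>0).mean(0)[::-1]; w=ray(i,u,.095); print("tongue",k.sum(),u,w,np.arctan2(w[1]+.0504,w[0]-.5426))
ma=mask(a,(6,130,40),(22,255,255),(240,180,272,240)); mb=mask(b,(6,130,40),(22,255,255),(270,175,295,212))
for n,cs,ms in(("S",[a],[ma]),("T",[b],[mb])):
  for z in(.095,.098):
    M=lambda p:box(p[0],p[1],p[2],.044,.014,z+.028,z+.058)
    print(n,z,ms[0].sum(),min((fit(cs,ms,M,(.543,-.05,y),(.005,.005,.2)) for y in(1.2,1.6,2.)),key=lambda r:r[1]))
E
```

```text
tongue 42.0 [277.5 219.5] [ 0.5335754  -0.02395071  0.095     ] 1.8996134430274003
tongue 36.0 [267.05555556 200.27777778] [ 0.52994082 -0.02212565  0.095     ] 1.991758143551929
S 0.095 155.0 (array([ 0.5439887 , -0.0565932 ,  1.67193454]), np.float64(0.30676785111427307))
S 0.098 155.0 (array([ 0.54571349, -0.05281636,  1.69859863]), np.float64(0.31476280093193054))
T 0.095 90.0 (array([ 0.54316985, -0.05188711,  1.71087193]), np.float64(0.16867101192474365))
T 0.098 90.0 (array([ 0.54234379, -0.05089252,  1.73052774]), np.float64(0.17063181102275848))
```

View pics/f.png

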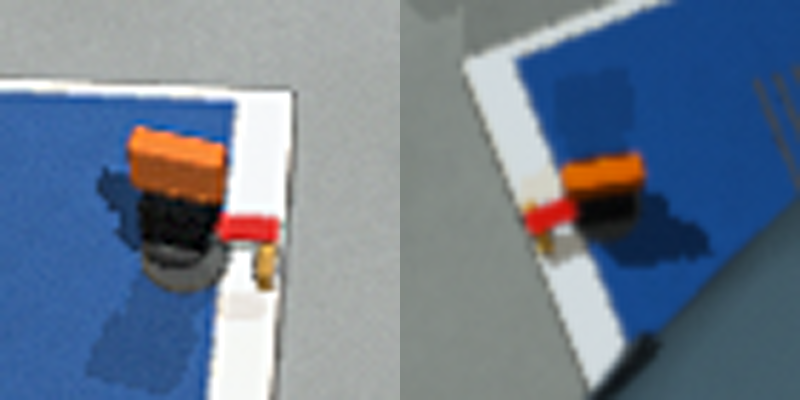

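Final picture: the knob stands square on the flange with no gap in the scene tile (180,245). The red tongue lies over the brass keeper in both tiles, at (250,228) and (548,215), and the gripper is clear. Handing in.

```bash
python3 -c "
from h import *
goto(.5597,-.2922,.279,0); print(ctrl.hand_in())"
```

```text
t 20.65 pos [ 0.56   -0.2908  0.279 ] toolx [-0.072  0.997] tilt [0.0005 0.0001] F [-0.5   0.15  0.28] op 0.402 q6 -0.74 | shift [-1.4 -0.4  0. ] turn 0.072
the job is handed in; nothing more can be done
None
```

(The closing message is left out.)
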